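Rack the paint jars in reverse order

TASK

The four paint jars stand in a row on the coloured coasters of the wooden board; the next painter sits on the opposite side of the table, so move them into the four round cutouts of the black foam tray in the reverse order: seen from the robot, the jar at the left end of the board goes to the right end of the tray, and so on, until the one from the right end stands at the left end. Stand each jar upright and fully down in its own cutout, never tip one over, and let go of them all.

Things in the scene. Friction and masses are not known exactly. Their poses are not given: they have to be found in the camera images.
- jar_red: Closed round paint jar with a red screw lid and red body with a white paper band: straight cylinder 46 mm in diameter (lid 47), 70 mm tall, about 0.1 kg, rigid; loose, starting upright in the middle of the red coaster. Origin at the centre of its underside, z up; it is round, so its yaw means nothing.
- jar_yellow: Closed round paint jar with a yellow screw lid and yellow body with a white paper band: straight cylinder 46 mm in diameter (lid 47), 70 mm tall, about 0.1 kg, rigid; loose, starting upright in the middle of the yellow coaster. Origin at the centre of its underside, z up; it is round, so its yaw means nothing.
- jar_blue: Closed round paint jar with a blue screw lid and blue body with a white paper band: straight cylinder 46 mm in diameter (lid 47), 70 mm tall, about 0.1 kg, rigid; loose, starting upright in the middle of the blue coaster. Origin at the centre of its underside, z up; it is round, so its yaw means nothing.
- jar_green: Closed round paint jar with a green screw lid and green body with a white paper band: straight cylinder 46 mm in diameter (lid 47), 70 mm tall, about 0.1 kg, rigid; loose, starting upright in the middle of the green coaster. Origin at the centre of its underside, z up; it is round, so its yaw means nothing.
- coaster_red: Flat red disc 68 mm in diameter, 5 mm thick, fixed on the board, which marks where the red jar stood in the row. Origin at the centre of its underside (its top is 5 mm above it); x and y axes parallel to the board's.
- coaster_yellow: Flat yellow disc 68 mm in diameter, 5 mm thick, fixed on the board, which marks where the yellow jar stood in the row. Origin at the centre of its underside (its top is 5 mm above it); x and y axes parallel to the board's.
- coaster_blue: Flat blue disc 68 mm in diameter, 5 mm thick, fixed on the board, which marks where the blue jar stood in the row. Origin at the centre of its underside (its top is 5 mm above it); x and y axes parallel to the board's.
- coaster_green: Flat green disc 68 mm in diameter, 5 mm thick, fixed on the board, which marks where the green jar stood in the row. Origin at the centre of its underside (its top is 5 mm above it); x and y axes parallel to the board's.
- board: Fixed brown wooden board, 100 (x) by 400 mm (y), 12 mm thick, with 12 mm high end strips; a 5 mm lip and a fine brush along its robot-side edge. The coasters lie on it in a row along y, 80 mm apart, at y = 120, 40, -40, -120 and x = 7 mm, colours in any order. Origin at the centre of its underside; +y is the left end seen from the robot (turned only a few degrees).
- tray: Fixed black foam insert, blue surround, 91 (x) by 406 (y) by 26 mm high. Four round cutouts with grey floors along y: 63 mm wide, 20 mm deep (floors 6 mm above the table), centres at x = 0, y = 120, 40, -40, -120 mm. White eraser on its left end. Origin at the centre of its underside; +y is the left end seen from the robot (turned a few degrees). Nearer than the board or beyond it.
There are look-alikes about, which are no part of the job. What is shaped like the jar_green but pink is not meant.

How it is judged (in metres and radians):
At the end, for the whole second after the job is handed in: Every jar stands at rest (under 20 mm/s), upright within 0.12 rad, with its foot under 12 mm above the tray's underside and within 15 mm (x and y) of the centre of the cutout that mirrors its own coaster: coaster at the board's y = 120, 40, -40, -120 mm, cutout at the tray's y = -120, -40, 40, 120 (x of jar_red in the frame of tray between -0.015 and 0.015 m and z of each of jar_red, jar_yellow, jar_blue, jar_green in the frame of tray below 0.012 m and angle between each of jar_red, jar_yellow, jar_blue, jar_green's own z axis and vertical below 0.12 rad and linear speed of each of jar_red, jar_yellow, jar_blue, jar_green below 0.02 m/s and ((y of coaster_red in the frame of board between 0.09 and 0.15 m and y of jar_red in the frame of tray between -0.135 and -0.105 m) or (y of coaster_red in the frame of board between 0.01 and 0.07 m and y of jar_red in the frame of tray between -0.055 and -0.025 m) or (y of coaster_red in the frame of board between -0.07 and -0.01 m and y of jar_red in the frame of tray between 0.025 and 0.055 m) or (y of coaster_red in the frame of board between -0.15 and -0.09 m and y of jar_red in the frame of tray between 0.105 and 0.135 m)) and x of jar_yellow in the frame of tray between -0.015 and 0.015 m and ((y of coaster_yellow in the frame of board between 0.09 and 0.15 m and y of jar_yellow in the frame of tray between -0.135 and -0.105 m) or (y of coaster_yellow in the frame of board between 0.01 and 0.07 m and y of jar_yellow in the frame of tray between -0.055 and -0.025 m) or (y of coaster_yellow in the frame of board between -0.07 and -0.01 m and y of jar_yellow in the frame of tray between 0.025 and 0.055 m) or (y of coaster_yellow in the frame of board between -0.15 and -0.09 m and y of jar_yellow in the frame of tray between 0.105 and 0.135 m)) and x of jar_blue in the frame of tray between -0.015 and 0.015 m and ((y of coaster_blue in the frame of board between 0.09 and 0.15 m and y of jar_blue in the frame of tray between -0.135 and -0.105 m) or (y of coaster_blue in the frame of board between 0.01 and 0.07 m and y of jar_blue in the frame of tray between -0.055 and -0.025 m) or (y of coaster_blue in the frame of board between -0.07 and -0.01 m and y of jar_blue in the frame of tray between 0.025 and 0.055 m) or (y of coaster_blue in the frame of board between -0.15 and -0.09 m and y of jar_blue in the frame of tray between 0.105 and 0.135 m)) and x of jar_green in the frame of tray between -0.015 and 0.015 m and ((y of coaster_green in the frame of board between 0.09 and 0.15 m and y of jar_green in the frame of tray between -0.135 and -0.105 m) or (y of coaster_green in the frame of board between 0.01 and 0.07 m and y of jar_green in the frame of tray between -0.055 and -0.025 m) or (y of coaster_green in the frame of board between -0.07 and -0.01 m and y of jar_green in the frame of tray between 0.025 and 0.055 m) or (y of coaster_green in the frame of board between -0.15 and -0.09 m and y of jar_green in the frame of tray between 0.105 and 0.135 m))); the robot touches nothing.
It fails at once if a jar is tipped over (leans by more than 0.7 rad) (angle between any of jar_red, jar_yellow, jar_blue, jar_green's own z axis and vertical above 0.7 rad).
It also fails if it takes over 88 s, if anything falls off the work surface, if the arm or the gripper's body presses on something with over 40 N, if the wrist force passes 120 N, or if a joint passes its speed limit or range.

ROBOT

A 6-joint arm with a two-finger parallel gripper is mounted at the origin on the work surface. World frame = base frame: x ahead of the robot, y to its left, z up, the work surface at z = 0. Lengths are in m, angles in degrees, forces in N, time in s.
With the tool pointing down it reaches from about 0.3 to 0.75 m from the base axis. Payload 8.5 kg.
Tool frame: the origin (TCP) lies on the centre line of the jaws, within the pads' length; the fingertips stand tips_ahead ahead of it and the grasp point (between the pads) lies 3 mm ahead of it (tips_ahead is the distance from the TCP to the fingertips, in m); z points along the fingers, y is the line along which they close (so a half turn about z gives the same grasp; the last joint's range is limited). The gripper opens to 85 mm and grips with 20 to 120 N. Pads are 22 mm wide; open, the fingers measure 114 mm over their backs; the gripper's body (76 mm by 85 mm) begins 54 mm behind the grasp point. The pads swing forward as they close: fully open they stand 13 mm farther back than shut.
Start: joints at [-80.231, 21.807, 74.336, -0, 83.858, -12.336], TCP at [0.207, -0.51, 0.253] pointing down, gripper open.
Joint ranges: [-178.18, 178.18], [-50.72, 133.34], [12.68, 142.11], [-81.47, 261.47], [9.98, 163.14], [-165.26, 165.26]. Speed limits (degrees/s): [136.94, 136.94, 180, 180, 180, 180].

INTERFACE

Orientations are given as a 3x3 rotation matrix whose columns are the frame's x, y, z axes.
In Python, from rig import observe, get_image, close_job, tips_ahead gives the robot as it stands.
- The arm moves only by the tool jog_arm, called after "Call:" by a JSON object that holds its "name" and its "arguments", one argument or row to a line. Schema: {"type":"object","properties":{"moves":{"type":"array","items":{"type":"array","prefixItems":[{"type":"array","items":{"type":"number"},"minItems":3,"maxItems":3},{"type":"number"},{"type":"number"}],"minItems":3,"maxItems":3},"minItems":1,"maxItems":10},"grip_force":{"type":"number"},"only":{"type":"string"},"quiet":{"type":"boolean"},"lines":{"type":"string"}},"required":["moves"],"additionalProperties":false}. moves is a list of rows, 1 to 10 of them, each written [[dx, dy, dz], turn, opening]: dx, dy, dz in shares of the most that a row can go, 1 being 50 mm, then a turn about the tool's z in parts of the range, where 1.0 means 360 degrees, then the finger opening in m; each row shifts and turns the commanded pose from where the row before left it, along the tool's axes as they then stand; what a row does not reach is not made up. A row lasts 1/10 s, in which the tool goes at most 0.05 m and 8.59 degrees, less where a joint would pass 70% of its speed; a pose out of reach is approached as far as the arm can. The fingers move at their own pace and stop on an object; grip_force is the grip in N (left out, the last holds). Time passes only in rows, so rows that do not move let the fingers close. The tool returns the time, the measured TCP pose, the force, the opening and the grip force at its end. only (a regular expression) keeps the lines of the reply that match it, lines (a string "A,B") keeps lines A to B, and quiet returns only ok. Shift and turn numbers lie between -1 and 1, and a call with a number outside is refused. Input that does not fit is refused with a message, and nothing moves.
- observe(): the state, without advancing time (a new reading comes with each control period).
- get_image(name): name is "scene" or "top" or "wrist"; returns a dict with "pixels" (420x560x3 uint8, red, green, blue), "depth" (420x560 float32, m along the optical axis (not along the pixel's ray), 0 where there is no reading), "K" (3x3 intrinsics, pixels), "extrinsics" (4x4, takes a point from world to camera coordinates). Camera axes: x right, y down, z forward; pixel columns grow to the right and rows downward; lengths in m; the calibration is good to about 2 mm. A picture is of the moment at which its call begins.
- close_job(): hands the job in; it is judged then, once.
The state is a dict: "time_s": time; "q": joint angles; "qvel": joint speeds; "joint_efforts": joint torques, N m; "position": TCP position; "tool_rot": TCP orientation; "ft_force": force on the tool from outside, world axes, zero at the start; "wrist_torque": the same for the moment, N m; "grip_width": finger opening in m; "gripper_force": force on a finger pad.
Only numpy, scipy, OpenCV 4.12 (cv2) and the standard library are available. Lean on these libraries where they do the work, as an engineer would, in place of code of your own. Each camera call takes 0.05 s, during which the arm holds its last target. There are 200 camera calls.

## Working session

There is one attempt and no reset: what is moved stays moved. The work goes in short steps, Python scripts to look and compute and a tool call to move; the robot and the scene stay as the last step left them, time stands still between calls to the robot, and variables do not carry over. Pictures are saved under pics/ and viewed, at most 14 in all, crops included, and the job is handed in when it is done.

```bash
mkdir -p pics
```

Run:
```python
from rig import observe,get_image,tips_ahead
import cv2,numpy as np
o=observe();print(tips_ahead,o)
for n in("top","scene"):
    d=get_image(n);np.savez(n+".npz",**{k:d[k] for k in("pixels","depth","K","extrinsics")})
    cv2.imwrite(f"pics/{n}0.png",d["pixels"][...,::-1]);print(n,d["K"],d["extrinsics"])
```

```text
0.022 {'time_s': 0.0, 'q': array([-8.02316059e+01,  2.18401261e+01,  7.43851844e+01,  7.06865950e-04,
        8.38570288e+01, -1.23354127e+01]), 'qvel': array([-0.06122253, -0.06291979,  0.13148535,  0.18956334, -0.0399295 ,
       -0.06506988]), 'joint_efforts': array([ 2.23270115e-05, -4.48461163e+01, -2.31280088e+01, -1.06595135e-04,
        4.88329242e-03,  1.15988490e-05]), 'position': array([ 0.20691575, -0.5093123 ,  0.25271731]), 'tool_rot': array([[ 9.26504169e-01,  3.76284429e-01, -2.31737002e-04],
       [ 3.76284365e-01, -9.26503138e-01,  1.41833744e-03],
       [ 3.18993235e-04, -1.40129457e-03, -9.99998967e-01]]), 'ft_force': array([ 0.4179355 , -0.37962717,  1.16492443]), 'wrist_torque': array([-0.04963386, -0.00345086, -0.00914903]), 'gripper_force': 0.0, 'grip_width': 0.08558282991199902}
top [[464.78932578   0.         277.48193947]
 [  0.         464.78932578 203.21582046]
 [  0.           0.           1.        ]] [[ 2.36442205e-03 -9.99911047e-01 -1.31265914e-02 -2.71582153e-02]
 [-9.85696627e-01 -1.18397303e-04 -1.68529361e-01  5.77328974e-01]
 [ 1.68512816e-01  1.33373114e-02 -9.85609226e-01  8.11537764e-01]
 [ 0.00000000e+00  0.00000000e+00  0.00000000e+00  1.00000000e+00]]
scene [[397.73249476   0.         274.92748364]
 [  0.         397.73249476 207.18729012]
 [  0.           0.           1.        ]] [[-0.10873734  0.99405535 -0.00549055  0.07077311]
 [ 0.63819279  0.06557352 -0.76707892 -0.34636966]
 [-0.76215887 -0.08691415 -0.64152925  1.12006091]
 [ 0.          0.          0.          1.        ]]
```

View pics/top0.png

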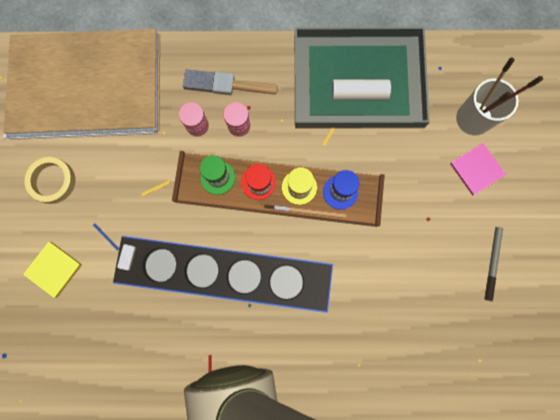

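View pics/scene0.png

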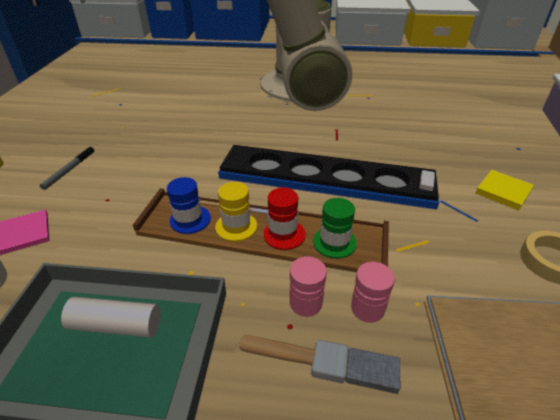

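The top view shows the board row, left to right: green (213,170), red (259,178), yellow (300,183) and blue (345,188). The nearer tray's cutouts are at (160,265), (203,271), (245,277) and (286,282), with the white eraser at the left end. The pink jars at (193,118) and (236,118) are look-alikes: they are off the board and the wrong colour. The four jars meant are the ones on coasters of their own colour.

So the targets are green→286, red→245, yellow→203 and blue→160.

Create h.py:
```python
import numpy as np,cv2
from rig import observe,get_image
def pts(d):
    v,u=np.mgrid[:420,:560];z=d["depth"];K=d["K"]
    c=np.stack([(u-K[0,2])*z/K[0,0],(v-K[1,2])*z/K[1,1],z],-1)
    E=d["extrinsics"];return (c-E[:3,3])@E[:3,:3]
def ray(d,uv,h):
    K,E=d["K"],d["extrinsics"];uv=np.atleast_2d(uv).astype(float)
    r=np.c_[(uv-K[:2,2])/K[0,0],np.ones(len(uv))]@E[:3,:3];o=-E[:3,:3].T@E[:3,3]
    return o+r*((h-o[2])/r[:,2])[:,None]
HUE=dict(green=(50,75),red=(0,5),yellow=(25,35),blue=(108,128))
def jars(d,zlo,zhi,box=(0.25,.75,-.3,.4),zt=.087):
    P=pts(d);hsv=cv2.cvtColor(np.ascontiguousarray(d["pixels"]),cv2.COLOR_RGB2HSV);out={}
    for n,(a,b) in HUE.items():
        H=hsv[...,0];m=(H>=a)&(H<=b)|((n=="red")&(H>175));m&=(hsv[...,1]>150)&(P[...,2]>zlo)&(P[...,2]<zhi)&(d["depth"]>0)
        m&=(P[...,0]>box[0])&(P[...,0]<box[1])&(P[...,1]>box[2])&(P[...,1]<box[3])
        if m.sum()<30: out[n]=None;continue
        k,l,s,c=cv2.connectedComponentsWithStats(m.astype(np.uint8));i=1+np.argmax(s[1:,4])
        cs,_=cv2.findContours((l==i).astype(np.uint8),cv2.RETR_EXTERNAL,cv2.CHAIN_APPROX_NONE)
        uv,r=cv2.minEnclosingCircle(max(cs,key=len))
        out[n]=(ray(d,uv,zt)[0].round(4),np.round(uv,1),round(r,1),round(float(np.median(P[l==i][:,2])),4))
    return out
```

Run:
```python
from h import *
d=dict(np.load("top.npz"))
for n,v in jars(d,.078,.1).items(): print(n,v)
P=pts(d)
g=cv2.cvtColor(d["pixels"],cv2.COLOR_RGB2HSV)
# foam: dark or grey floor, in the tray region
m=((g[...,2]<75)).astype(np.uint8);m[:225]=0;m[325:]=0;m[:,:100]=0;m[:,350:]=0
cs,_=cv2.findContours(m,cv2.RETR_EXTERNAL,cv2.CHAIN_APPROX_NONE);c=max(cs,key=cv2.contourArea)
X=ray(d,c[:,0],.026);r=cv2.minAreaRect((X[:,:2]*1000).astype(np.float32));print("tray",r,cv2.boxPoints(r))
# cutouts = non-dark holes inside foam, seen at rim height
cs,h=cv2.findContours(m,cv2.RETR_CCOMP,cv2.CHAIN_APPROX_NONE)
for c,hh in zip(cs,h[0]):
    if hh[3]>=0 and cv2.contourArea(c)>200:
        X=ray(d,c[:,0],.006);(e,ax,a)=cv2.fitEllipse((X[:,:2]*1000).astype(np.float32));uv=c[:,0].mean(0)
        print("floor",uv.round(1),np.round(e,1),np.round(ax,1))
print("z foam/floor",np.median(P[262:268,155:165,2]),np.median(P[270:275,180:183,2]))
# pink
pm=((g[...,0]>160)&(g[...,0]<175)&(g[...,1]>80)&(P[...,2]>.06)).astype(np.uint8)
k,l,s,cc=cv2.connectedComponentsWithStats(pm)
for i in range(1,k):
    if s[i,4]>60: print("pink",cc[i],ray(d,cc[i],.07)[0],np.median(P[l==i][:,2]))
a=[cv2.resize(d["pixels"][140:225,165:395],None,fx=3,fy=3),cv2.resize(d["pixels"][230:315,105:335],None,fx=3,fy=3)]
cv2.imwrite("pics/crop.png",np.vstack(a)[...,::-1])
```

```text
green None
red (array([0.619 , 0.0083, 0.087 ]), array([257.8, 176.6]), 13.1, 0.0861)
yellow (array([ 0.6121, -0.0674,  0.087 ]), array([300.3, 180.4]), 13.0, 0.0857)
blue (array([ 0.6069, -0.1478,  0.087 ]), array([345.5, 183.2]), 13.1, 0.086)
tray ((452.56170654296875, 96.46749114990234), (357.37603759765625, 81.60028839111328), 82.6461410522461) [[389.22565 -75.52844]
 [470.15472 -85.97304]
 [515.89777 268.46344]
 [434.9687  278.90802]]
floor [286.  281.9] [434.1 -42.3] [65.4 66.7]
floor [244.4 276.1] [444.6  36.6] [65.9 66.1]
floor [202.3 270.3] [455.2 116.8] [63.8 65.8]
floor [160.7 264.8] [465.5 196.9] [62.2 65.2]
z foam/floor 0.005724263686287083 0.02471575744826391
pink [188.17708333 115.14583333] [0.74082205 0.14070707 0.07      ] 0.0692801815209926
```

View pics/crop.png

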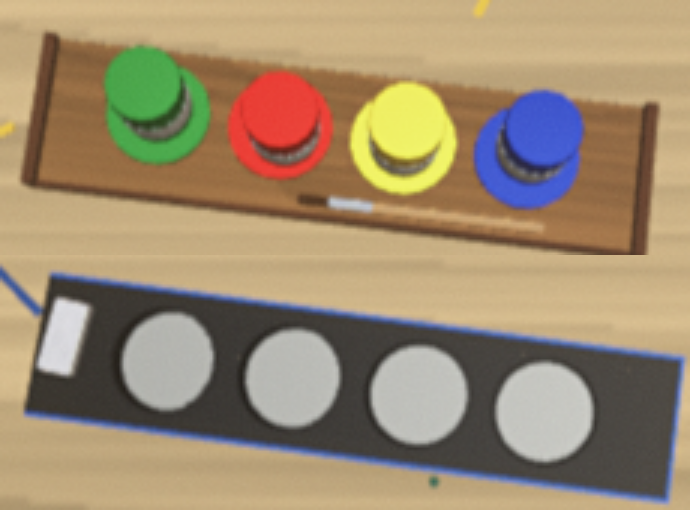

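The crop confirms it: green, red, yellow and blue jars stand on coasters of their own colours, and the tray has four grey cutouts with the eraser at the left. I'll turn the tool so it closes across the row, and refine the lid centres at the same time.

The manual's scale: shifts go in shares of 50 mm and turns go in shares of 360 degrees. Converting my numbers, -7.74 degrees / 360 = -0.0215.

Call:
{"name": "jog_arm", "arguments": {
  "moves": [
    [[0,0,0],-0.0215,0.085],
    [[0,0,0],-0.0215,0.085],
    [[0,0,0],-0.0215,0.085],
    [[0,0,0],-0.0215,0.085],
    [[0,0,0],-0.0215,0.085],
    [[0,0,0],-0.0215,0.085],
    [[0,0,0],-0.0215,0.085],
    [[0,0,0],-0.0215,0.085],
    [[0,0,0],0,0.085]
  ],
  "grip_force": 30
}}

```text
time_s: 1.0
position: [0.2069, -0.5094, 0.253]
tool_rot: [[0.103, 0.995, -0.0], [0.995, -0.103, 0.001], [0.001, -0.0, -1.0]]
ft_force: [-0.1, 0.2, -0.1]
grip_width: 0.0847
gripper_force: 0.0
```

Add to h.py:
```python
def to(x,y,z,out=True):
    o=observe();d=o["tool_rot"].T@(np.array([x,y,z])-o["position"])
    R=o["tool_rot"];print("t",o["time_s"],"pos",o["position"].round(4),"yang",round(float(np.degrees(np.arctan2(R[1,1],R[0,1]))),2),"w",round(float(o["grip_width"]),4),"gf",round(float(o["gripper_force"]),1),"tool d",d.round(4))
```

Run:
```python
from h import *
d=dict(np.load("top.npz"));P=pts(d);g=cv2.cvtColor(d["pixels"],cv2.COLOR_RGB2HSV)
m=((P[...,2]>.082)&(P[...,2]<.092)&(g[...,1]>90)).astype(np.uint8);m[:140]=0;m[215:]=0;m[:,:180]=0;m[:,390:]=0
m=cv2.morphologyEx(m,cv2.MORPH_OPEN,np.ones((5,5)))
k,l,s,c=cv2.connectedComponentsWithStats(m)
for i in range(1,k):
    if s[i,4]>150: print(c[i].round(1),s[i,4],ray(d,c[i],.087)[0].round(4),np.median(g[l==i],0))
to(.45,.1,.25)
```

```text
[211.9 168.2] 476 [0.6346 0.0909 0.087 ] [ 60. 140. 167.]
[258.  176.5] 493 [0.6192 0.0079 0.087 ] [  2. 195. 234.]
[300.6 180.2] 512 [ 0.6124 -0.068   0.087 ] [ 30. 148. 240.]
[345.4 182.9] 498 [ 0.6074 -0.1476  0.087 ] [115. 173. 207.]
t 1.0 pos [ 0.2069 -0.5094  0.253 ] yang -5.91 w 0.0847 gf 0.0 tool d [0.6312 0.179  0.0034]
```

Converted, 0.031 m is 0.62, 0.004 m is 0.08.

Call:
{"name": "jog_arm", "arguments": {
  "moves": [
    [[0.62,0.56,0.08],0,0.085],
    [[0.62,0.56,0.08],0,0.085],
    [[0.62,0.56,0.08],0,0.085],
    [[0.62,0.56,0.08],0,0.085],
    [[0.62,0.56,0.08],0,0.085],
    [[0.62,0.56,0.08],0,0.085],
    [[0.62,0.56,0.08],0,0.085],
    [[0.62,0.56,0.08],0,0.085],
    [[0.62,0.56,0.08],0,0.085],
    [[0.62,0.56,0.08],0,0.085]
  ]
}}

```text
time_s: 2.0
position: [0.5188, -0.229, 0.2131]
tool_rot: [[0.108, 0.994, -0.0], [0.994, -0.108, 0.0], [0.0, -0.0, -1.0]]
ft_force: [0.2, -1.8, 1.1]
grip_width: 0.085
gripper_force: 0.0
```

Call:
{"name": "jog_arm", "arguments": {
  "moves": [
    [[0.62,0.56,0.08],0,0.085],
    [[0.62,0.56,0.08],0,0.085],
    [[0.584,0.504,0.1],0,0.085],
    [[0,0,0],0,0.085],
    [[0,0,0],0,0.085]
  ]
}}

```text
time_s: 2.5
position: [0.608, -0.1476, 0.1997]
tool_rot: [[0.105, 0.994, -0.001], [0.994, -0.105, 0.0], [0.0, -0.001, -1.0]]
ft_force: [0.0, -0.5, 0.1]
grip_width: 0.0849
gripper_force: 0.0
```

Run:
```python
from h import *
to(.6074,-.1476,.062)
d=get_image("wrist");cv2.imwrite("pics/w1.png",d["pixels"][...,::-1])
P=pts(d);print(P[P[...,2]>.08].shape)
for n,v in jars(d,.08,.095).items(): print(n,v)
```

```text
t 2.5 pos [ 0.608  -0.1476  0.1997] yang -6.06 w 0.0849 gf 0.0 tool d [-0.     -0.0004  0.1377]
(48655, 3)
green None
red None
yellow (array([ 0.6144, -0.0663,  0.087 ]), array([270.2,  87.9]), 41.3, 0.0872)
blue (array([ 0.61  , -0.1468,  0.087 ]), array([276.8, 219.1]), 35.6, 0.0872)
```

View pics/w1.png

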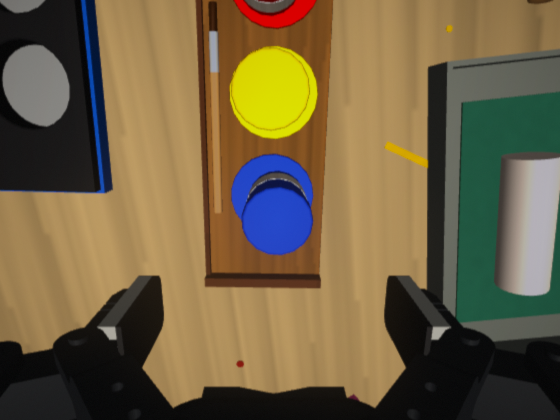

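The wrist view shows the blue lid at (277,219) centred between the fingers, with the yellow at (272,92) well clear. I'll descend and grip.

Converted, 0.025 m is 0.5, 0.0125 m is 0.25.

Call:
{"name": "jog_arm", "arguments": {
  "moves": [
    [[0.01,0.03,0.5],0,0.085],
    [[0,0,0.5],0,0.085],
    [[0,0,0.5],0,0.085],
    [[0,0,0.5],0,0.085],
    [[0,0,0.5],0,0.085],
    [[0,0,0.25],0,0.085],
    [[0,0,0],0,0.085],
    [[0,0,0],0,0.03],
    [[0,0,0],0,0.03],
    [[0,0,0],0,0.03]
  ],
  "grip_force": 40
}}

```text
time_s: 3.55
position: [0.61, -0.1481, 0.0642]
tool_rot: [[0.104, 0.995, 0.002], [0.995, -0.104, -0.001], [-0.001, 0.002, -1.0]]
ft_force: [-1.5, 0.8, 4.8]
grip_width: 0.0452
gripper_force: 40.6
```

Call:
{"name": "jog_arm", "arguments": {
  "moves": [
    [[0,0,0],0,0.03],
    [[0,0,0],0,0.03],
    [[0,0,0],0,0.03]
  ]
}}

```text
time_s: 3.85
position: [0.61, -0.1481, 0.0642]
tool_rot: [[0.104, 0.995, 0.002], [0.995, -0.104, -0.001], [-0.001, 0.002, -1.0]]
ft_force: [-1.8, 0.4, 6.6]
grip_width: 0.0453
gripper_force: 40.6
```

Run:
```python
from h import *
to(.4655,.1943,.17)
```

```text
t 3.85 pos [ 0.61   -0.1481  0.0642] yang -5.97 w 0.0453 gf 40.6 tool d [ 0.3254 -0.1791 -0.1065]
```

Converted, -0.03 m is -0.6, -0.025 m is -0.5.

Call:
{"name": "jog_arm", "arguments": {
  "moves": [
    [[0,0,-0.4],0,0.03],
    [[0,0,-0.6],0,0.03],
    [[0,0,-0.6],0,0.03],
    [[0,0,-0.5],0,0.03],
    [[0,0,0],0,0.03]
  ]
}}

```text
time_s: 4.35
position: [0.6107, -0.1482, 0.1716]
tool_rot: [[0.104, 0.995, 0.007], [0.995, -0.104, -0.003], [-0.002, 0.007, -1.0]]
ft_force: [-0.3, 0.2, -0.6]
grip_width: 0.0456
gripper_force: 41.2
```

Call:
{"name": "jog_arm", "arguments": {
  "moves": [
    [[0.72,-0.4,0],0,0.03],
    [[0.72,-0.4,0],0,0.03],
    [[0.72,-0.4,0],0,0.03],
    [[0.72,-0.4,0],0,0.03],
    [[0.72,-0.4,0],0,0.03],
    [[0.72,-0.4,0],0,0.03],
    [[0.72,-0.4,0],0,0.03],
    [[0.72,-0.4,0],0,0.03],
    [[0.74,-0.38,0],0,0.03],
    [[0,0,0],0,0.03]
  ]
}}

```text
time_s: 5.35
position: [0.4627, 0.1975, 0.1669]
tool_rot: [[0.099, 0.995, -0.002], [0.995, -0.099, 0.001], [0.0, -0.003, -1.0]]
ft_force: [1.0, -1.2, -0.9]
grip_width: 0.0452
gripper_force: 41.4
```

Call:
{"name": "jog_arm", "arguments": {
  "moves": [
    [[0,0,0],0,0.03],
    [[0,0,0],0,0.03]
  ]
}}

```text
time_s: 5.55
position: [0.4655, 0.1934, 0.1673]
tool_rot: [[0.105, 0.994, -0.001], [0.994, -0.105, -0.0], [-0.0, -0.001, -1.0]]
ft_force: [0.5, 0.3, -1.5]
grip_width: 0.0449
gripper_force: 41.4
```

Run:
```python
from h import *
to(.4655,.1943,.054)
d=get_image("top");cv2.imwrite("pics/t1.png",d["pixels"][...,::-1])
```

```text
t 5.55 pos [0.4655 0.1934 0.1673] yang -6.01 w 0.0449 gf 41.4 tool d [0.0009 0.     0.1133]
```

View pics/t1.png

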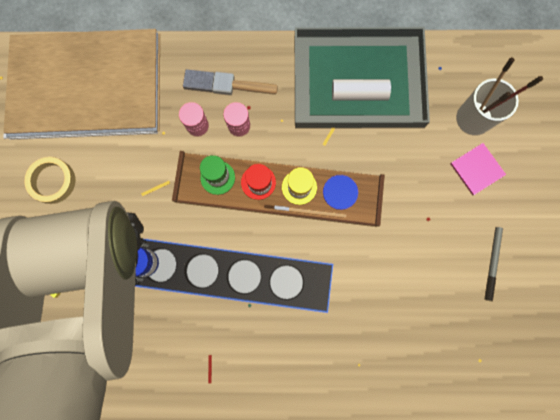

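The top view shows the blue jar held over the leftmost cutout (160,265), and the remaining three jars and the empty blue coaster (340,192) are undisturbed. I'll lower and release it.

Converted, 0.03 m is 0.6, 0.025 m is 0.5.

Call:
{"name": "jog_arm", "arguments": {
  "moves": [
    [[0.02,0,0.6],0,0.03],
    [[0,0,0.6],0,0.03],
    [[0,0,0.5],0,0.03],
    [[0,0,0.3],0,0.03],
    [[0,0,0.14],0,0.03],
    [[0,0,0.1],0,0.03],
    [[0,0,0.02],0,0.03],
    [[0,0,0],0,0.03]
  ]
}}

```text
time_s: 6.4
position: [0.4658, 0.195, 0.0553]
tool_rot: [[0.104, 0.995, 0.001], [0.995, -0.104, 0.0], [0.0, 0.001, -1.0]]
ft_force: [-0.2, -0.0, -0.4]
grip_width: 0.0453
gripper_force: 41.4
```

Call:
{"name": "jog_arm", "arguments": {
  "moves": [
    [[0,0,0],0,0.06],
    [[0,0,0],0,0.07],
    [[0,0,0],0,0.08],
    [[0,0,0],0,0.08],
    [[0,0,-0.4],0,0.08],
    [[0,0,-0.8],0,0.08],
    [[0,0,-0.8],0,0.08],
    [[0,0,-0.8],0,0.08],
    [[0,0,0],0,0.08]
  ]
}}

```text
time_s: 7.3
position: [0.4672, 0.1955, 0.1998]
tool_rot: [[0.104, 0.995, 0.01], [0.995, -0.104, 0.002], [0.003, 0.01, -1.0]]
ft_force: [0.4, 0.4, -0.1]
grip_width: 0.0803
gripper_force: 0.0
```

Run:
```python
from h import *
to(.6124,-.068,.18)
d=get_image("wrist");cv2.imwrite("pics/w2.png",d["pixels"][...,::-1])
print(jars(d,.06,.1,zt=.076)["blue"])
```

```text
t 7.3 pos [0.4672 0.1955 0.1998] yang -5.96 w 0.0803 gf 0.0 tool d [-0.2471  0.1716  0.0208]
(array([0.466 , 0.1971, 0.076 ]), array([269.8, 214.3]), 34.9, 0.0762)
```

View pics/w2.png

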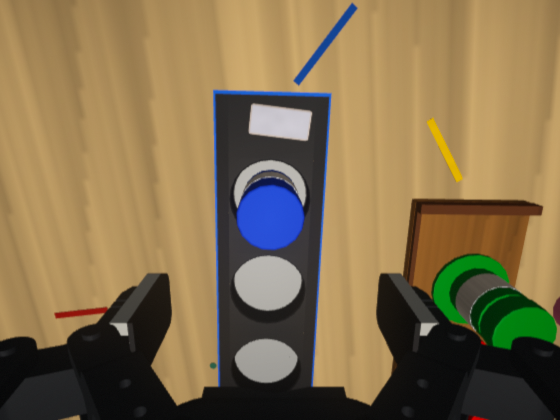

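The blue jar stands in the leftmost cutout, lid top at z=0.076, so it is fully seated. Next is yellow.

Converted, -0.031 m is -0.62, -0.03 m is -0.6.

Call:
{"name": "jog_arm", "arguments": {
  "moves": [
    [[-0.62,0.43,0.05],0,0.085],
    [[-0.62,0.43,0.05],0,0.085],
    [[-0.62,0.43,0.05],0,0.085],
    [[-0.62,0.43,0.05],0,0.085],
    [[-0.62,0.43,0.05],0,0.085],
    [[-0.62,0.43,0.05],0,0.085],
    [[-0.62,0.43,0.05],0,0.085],
    [[-0.6,0.43,0.05],0,0.085],
    [[0,0,0],0,0.085],
    [[0,0,0],0,0.085]
  ]
}}

```text
time_s: 8.35
position: [0.6102, -0.0688, 0.173]
tool_rot: [[0.105, 0.994, -0.003], [0.994, -0.105, 0.001], [0.001, -0.003, -1.0]]
ft_force: [-0.3, -1.0, 0.5]
grip_width: 0.0847
gripper_force: 0.0
```

Run:
```python
from h import *
to(.613,-.067,.062)
d=get_image("wrist")
for n,v in jars(d,.08,.095).items(): print(n,v)
```

```text
t 8.35 pos [ 0.6102 -0.0688  0.173 ] yang -6.04 w 0.0847 gf 0.0 tool d [0.002  0.0029 0.111 ]
green None
red (array([0.621 , 0.0098, 0.087 ]), array([278.9,  90. ]), 46.6, 0.0873)
yellow (array([ 0.6143, -0.0653,  0.087 ]), array([280.5, 227.7]), 40.0, 0.0872)
blue None
```

Call:
{"name": "jog_arm", "arguments": {
  "moves": [
    [[0.06,0.07,0.4],0,0.085],
    [[0,0,0.5],0,0.085],
    [[0,0,0.5],0,0.085],
    [[0,0,0.5],0,0.085],
    [[0,0,0.29],0,0.085],
    [[0,0,0],0,0.085],
    [[0,0,0],0,0.03],
    [[0,0,0],0,0.03],
    [[0,0,0],0,0.03],
    [[0,0,0],0,0.03]
  ],
  "grip_force": 40
}}

```text
time_s: 9.4
position: [0.615, -0.0658, 0.0666]
tool_rot: [[0.104, 0.995, 0.002], [0.995, -0.104, -0.0], [-0.0, 0.002, -1.0]]
ft_force: [-0.6, 0.6, 5.5]
grip_width: 0.0449
gripper_force: 41.0
```

Call:
{"name": "jog_arm", "arguments": {
  "moves": [
    [[0,0,0],0,0.03],
    [[0,0,-0.4],0,0.03],
    [[0,0,-0.6],0,0.03],
    [[0,0,-0.6],0,0.03],
    [[0,0,-0.6],0,0.03],
    [[0,0,0],0,0.03],
    [[0,0,0],0,0.03]
  ]
}}

```text
time_s: 10.1
position: [0.6144, -0.0659, 0.1755]
tool_rot: [[0.104, 0.995, 0.001], [0.995, -0.104, -0.0], [-0.0, 0.001, -1.0]]
ft_force: [0.1, 0.4, -0.3]
grip_width: 0.0454
gripper_force: 41.2
```

Run:
```python
from h import *
to(.4552,.115,.17)
```

```text
t 10.1 pos [ 0.6144 -0.0659  0.1755] yang -5.98 w 0.0454 gf 41.2 tool d [ 0.1633 -0.1772  0.0054]
```

Converted, -0.0253 m is -0.506, 0.0233 m is 0.466.

Call:
{"name": "jog_arm", "arguments": {
  "moves": [
    [[0.466,-0.506,0],0,0.03],
    [[0.466,-0.506,0],0,0.03],
    [[0.466,-0.506,0],0,0.03],
    [[0.466,-0.506,0],0,0.03],
    [[0.466,-0.506,0],0,0.03],
    [[0.466,-0.506,0],0,0.03],
    [[0.466,-0.506,0],0,0.03],
    [[0,0,0],0,0.03],
    [[0,0,0],0,0.03],
    [[0,0,0],0,0.03]
  ]
}}

```text
time_s: 11.1
position: [0.4558, 0.1143, 0.1748]
tool_rot: [[0.105, 0.995, -0.001], [0.995, -0.105, -0.0], [-0.0, -0.001, -1.0]]
ft_force: [0.7, -0.5, -0.4]
grip_width: 0.0451
gripper_force: 41.4
```

Run:
```python
from h import *
to(.4552,.115,.056)
```

```text
t 11.1 pos [0.4558 0.1143 0.1748] yang -6.01 w 0.0451 gf 41.4 tool d [ 0.0007 -0.0006  0.1188]
```

Converted, 0.03 m is 0.6, 0.015 m is 0.3.

Call:
{"name": "jog_arm", "arguments": {
  "moves": [
    [[0.01,0,0.6],0,0.03],
    [[0,0,0.6],0,0.03],
    [[0,0,0.6],0,0.03],
    [[0,0,0.3],0,0.03],
    [[0,0,0.16],0,0.03],
    [[0,0,0.1],0,0.03],
    [[0,0,0.02],0,0.03],
    [[0,0,0],0,0.03]
  ]
}}

```text
time_s: 11.9
position: [0.4559, 0.1152, 0.0568]
tool_rot: [[0.104, 0.995, 0.001], [0.995, -0.104, 0.0], [0.0, 0.001, -1.0]]
ft_force: [0.2, -0.2, -1.0]
grip_width: 0.0453
gripper_force: 41.4
```

Call:
{"name": "jog_arm", "arguments": {
  "moves": [
    [[0,0,0],0,0.06],
    [[0,0,0],0,0.07],
    [[0,0,0],0,0.08],
    [[0,0,0],0,0.08],
    [[0,0,-0.4],0,0.08],
    [[0,0,-0.8],0,0.08],
    [[0,0,-0.8],0,0.08],
    [[0,0,-0.4],0,0.08],
    [[0,0,0],0,0.08],
    [[0,0,0],0,0.08]
  ]
}}

```text
time_s: 12.9
position: [0.4552, 0.1153, 0.176]
tool_rot: [[0.104, 0.995, -0.0], [0.995, -0.104, 0.0], [0.0, -0.0, -1.0]]
ft_force: [1.0, -0.4, -1.1]
grip_width: 0.0799
gripper_force: 0.0
```

Run:
```python
from h import *
d=get_image("wrist");print(jars(d,.06,.1,zt=.076)["yellow"])
to(.620,.0095,.18)
```

```text
(array([0.4559, 0.1154, 0.076 ]), array([274.9, 226.3]), 37.6, 0.0762)
t 12.95 pos [0.4549 0.1153 0.1754] yang -5.98 w 0.08 gf 0.0 tool d [-0.088   0.1752 -0.0049]
```

Yellow is seated (lid at z=0.0762). Next is red.

Converted, 0.025 m is 0.5, -0.0126 m is -0.252.

Call:
{"name": "jog_arm", "arguments": {
  "moves": [
    [[-0.252,0.5,0],0,0.085],
    [[-0.252,0.5,0],0,0.085],
    [[-0.252,0.5,0],0,0.085],
    [[-0.252,0.5,0],0,0.085],
    [[-0.252,0.5,0],0,0.085],
    [[-0.252,0.5,0],0,0.085],
    [[-0.252,0.5,0],0,0.085],
    [[0,0,0],0,0.085],
    [[0,0,0],0,0.085],
    [[0,0,0],0,0.085]
  ]
}}

```text
time_s: 13.95
position: [0.6195, 0.0099, 0.1755]
tool_rot: [[0.104, 0.995, -0.002], [0.995, -0.104, 0.0], [0.0, -0.002, -1.0]]
ft_force: [0.0, 0.1, -0.4]
grip_width: 0.0852
gripper_force: 0.0
```

Run:
```python
from h import *
to(.620,.0095,.063)
d=get_image("wrist")
for n,v in jars(d,.08,.095).items(): print(n,v)
```

```text
t 13.95 pos [0.6195 0.0099 0.1755] yang -5.95 w 0.0852 gf 0.0 tool d [-0.0004  0.0008  0.1125]
green (array([0.6371, 0.092 , 0.087 ]), array([291.4,  81.8]), 46.2, 0.0873)
red (array([0.6214, 0.0108, 0.087 ]), array([277.1, 230.7]), 39.4, 0.0872)
yellow None
blue None
```

Converted, 0.025 m is 0.5, 0.02 m is 0.4.

Call:
{"name": "jog_arm", "arguments": {
  "moves": [
    [[0.01,0.03,0.4],0,0.085],
    [[0,0,0.5],0,0.085],
    [[0,0,0.5],0,0.085],
    [[0,0,0.5],0,0.085],
    [[0,0,0.34],0,0.085],
    [[0,0,0],0,0.085],
    [[0,0,0],0,0.03],
    [[0,0,0],0,0.03],
    [[0,0,0],0,0.03],
    [[0,0,0],0,0.03]
  ],
  "grip_force": 40
}}

```text
time_s: 15.0
position: [0.6223, 0.0097, 0.0657]
tool_rot: [[0.104, 0.995, 0.002], [0.995, -0.104, -0.0], [-0.0, 0.002, -1.0]]
ft_force: [-0.8, -0.0, 6.6]
grip_width: 0.0451
gripper_force: 40.6
```

Call:
{"name": "jog_arm", "arguments": {
  "moves": [
    [[0,0,0],0,0.03],
    [[0,0,-0.4],0,0.03],
    [[0,0,-0.6],0,0.03],
    [[0,0,-0.6],0,0.03],
    [[0,0,-0.6],0,0.03],
    [[0,0,0],0,0.03],
    [[0,0,0],0,0.03]
  ]
}}

```text
time_s: 15.7
position: [0.6218, 0.0097, 0.1746]
tool_rot: [[0.104, 0.995, 0.001], [0.995, -0.104, -0.0], [-0.0, 0.001, -1.0]]
ft_force: [-0.1, -0.1, -2.2]
grip_width: 0.045
gripper_force: 41.1
```

Run:
```python
from h import *
to(.4446,.0358,.17)
```

```text
t 15.7 pos [0.6218 0.0097 0.1746] yang -5.97 w 0.045 gf 41.1 tool d [ 0.0075 -0.1789  0.0045]
```

Converted, -0.0256 m is -0.512, -0.0253 m is -0.506.

Call:
{"name": "jog_arm", "arguments": {
  "moves": [
    [[0.02,-0.512,0],0,0.03],
    [[0.02,-0.512,0],0,0.03],
    [[0.02,-0.512,0],0,0.03],
    [[0.02,-0.512,0],0,0.03],
    [[0.02,-0.512,0],0,0.03],
    [[0.02,-0.512,0],0,0.03],
    [[0.03,-0.506,0],0,0.03],
    [[0,0,0],0,0.03],
    [[0,0,0],0,0.03],
    [[0,0,0],0,0.03]
  ]
}}

```text
time_s: 16.7
position: [0.4454, 0.0356, 0.1739]
tool_rot: [[0.104, 0.995, -0.0], [0.995, -0.104, 0.0], [0.0, -0.0, -1.0]]
ft_force: [0.4, -0.1, -0.3]
grip_width: 0.0456
gripper_force: 41.4
```

Run:
```python
from h import *
to(.4446,.0358,.0555)
```

```text
t 16.7 pos [0.4454 0.0356 0.1739] yang -5.99 w 0.0456 gf 41.4 tool d [ 1.000e-04 -7.000e-04  1.184e-01]
```

Converted, 0.03 m is 0.6, 0.015 m is 0.3.

Call:
{"name": "jog_arm", "arguments": {
  "moves": [
    [[0,-0.014,0.6],0,0.03],
    [[0,0,0.6],0,0.03],
    [[0,0,0.6],0,0.03],
    [[0,0,0.3],0,0.03],
    [[0,0,0.16],0,0.03],
    [[0,0,0.1],0,0.03],
    [[0,0,0.01],0,0.03],
    [[0,0,0],0,0.03]
  ]
}}

```text
time_s: 17.5
position: [0.4445, 0.0357, 0.0563]
tool_rot: [[0.104, 0.995, 0.001], [0.995, -0.104, -0.0], [-0.0, 0.001, -1.0]]
ft_force: [0.2, 0.1, -0.7]
grip_width: 0.0451
gripper_force: 41.3
```

Call:
{"name": "jog_arm", "arguments": {
  "moves": [
    [[0,0,0],0,0.06],
    [[0,0,0],0,0.07],
    [[0,0,0],0,0.08],
    [[0,0,0],0,0.08],
    [[0,0,-0.4],0,0.08],
    [[0,0,-0.8],0,0.08],
    [[0,0,-0.8],0,0.08],
    [[0,0,-0.4],0,0.08],
    [[0,0,0],0,0.08],
    [[0,0,0],0,0.08]
  ]
}}

```text
time_s: 18.5
position: [0.4438, 0.0359, 0.1755]
tool_rot: [[0.104, 0.995, -0.0], [0.995, -0.104, 0.0], [0.0, -0.0, -1.0]]
ft_force: [-0.1, -0.3, 0.4]
grip_width: 0.08
gripper_force: 0.0
```

Run:
```python
from h import *
d=get_image("wrist");print(jars(d,.06,.1,zt=.076)["red"])
to(.636,.0915,.175)
```

```text
(array([0.4449, 0.0376, 0.076 ]), array([275.2, 224. ]), 38.4, 0.0762)
t 18.55 pos [0.4435 0.0359 0.1749] yang -5.98 w 0.0796 gf 0.0 tool d [ 0.0753  0.1857 -0.0004]
```

Red is seated. Green is last.

Call:
{"name": "jog_arm", "arguments": {
  "moves": [
    [[0.214,0.53,0],0,0.08],
    [[0.214,0.53,0],0,0.08],
    [[0.214,0.53,0],0,0.08],
    [[0.214,0.53,0],0,0.08],
    [[0.214,0.53,0],0,0.08],
    [[0.214,0.53,0],0,0.08],
    [[0.214,0.53,0],0,0.08],
    [[0,0,0],0,0.08],
    [[0,0,0],0,0.08],
    [[0,0,0],0,0.08]
  ]
}}

```text
time_s: 19.55
position: [0.6354, 0.0908, 0.175]
tool_rot: [[0.104, 0.995, -0.002], [0.995, -0.104, 0.0], [-0.0, -0.002, -1.0]]
ft_force: [-0.4, 1.0, 0.6]
grip_width: 0.0799
gripper_force: 0.0
```

Run:
```python
from h import *
to(.636,.0915,.063)
d=get_image("wrist");cv2.imwrite("pics/w3.png",d["pixels"][...,::-1])
for n,v in jars(d,.08,.095).items(): print(n,v)
```

```text
t 19.55 pos [0.6354 0.0908 0.175 ] yang -5.98 w 0.0799 gf 0.0 tool d [0.0007 0.0008 0.112 ]
green (array([0.6376, 0.0933, 0.087 ]), array([277.3, 228.4]), 39.4, 0.0872)
red None
yellow None
blue None
```

View pics/w3.png

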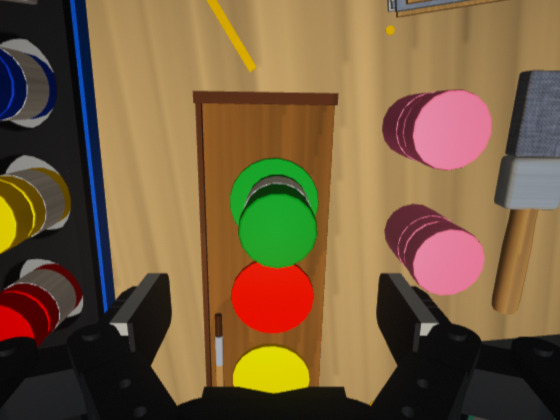

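The wrist view shows the green jar at (277,228) between the fingers. The pink look-alikes at (450,130) and (447,258) are about 100 mm off and clear of them.

Converted, 0.025 m is 0.5, 0.02 m is 0.4.

Call:
{"name": "jog_arm", "arguments": {
  "moves": [
    [[0.04,0.03,0.4],0,0.08],
    [[0,0,0.5],0,0.08],
    [[0,0,0.5],0,0.08],
    [[0,0,0.5],0,0.08],
    [[0,0,0.34],0,0.08],
    [[0,0,0],0,0.08],
    [[0,0,0],0,0.03],
    [[0,0,0],0,0.03],
    [[0,0,0],0,0.03],
    [[0,0,0],0,0.03]
  ],
  "grip_force": 40
}}

```text
time_s: 20.6
position: [0.6385, 0.0928, 0.0654]
tool_rot: [[0.104, 0.995, 0.002], [0.995, -0.104, -0.0], [0.0, 0.002, -1.0]]
ft_force: [-1.0, -1.2, 6.5]
grip_width: 0.0455
gripper_force: 40.9
```

Call:
{"name": "jog_arm", "arguments": {
  "moves": [
    [[0,0,0],0,0.03],
    [[0,0,-0.4],0,0.03],
    [[0,0,-0.6],0,0.03],
    [[0,0,-0.6],0,0.03],
    [[0,0,-0.6],0,0.03],
    [[0,0,0],0,0.03],
    [[0,0,0],0,0.03]
  ]
}}

```text
time_s: 21.3
position: [0.6378, 0.0928, 0.174]
tool_rot: [[0.104, 0.995, 0.001], [0.995, -0.104, -0.0], [0.0, 0.001, -1.0]]
ft_force: [0.4, 0.8, -2.3]
grip_width: 0.0449
gripper_force: 41.2
```

Run:
```python
from h import *
to(.4341,-.0425,.17)
```

```text
t 21.3 pos [0.6378 0.0928 0.174 ] yang -5.97 w 0.0449 gf 41.2 tool d [-0.1558 -0.1886  0.0039]
```

Converted, -0.0236 m is -0.472, -0.0195 m is -0.39.

Call:
{"name": "jog_arm", "arguments": {
  "moves": [
    [[-0.39,-0.472,0],0,0.03],
    [[-0.39,-0.472,0],0,0.03],
    [[-0.39,-0.472,0],0,0.03],
    [[-0.39,-0.472,0],0,0.03],
    [[-0.39,-0.472,0],0,0.03],
    [[-0.39,-0.472,0],0,0.03],
    [[-0.39,-0.472,0],0,0.03],
    [[-0.39,-0.472,0],0,0.03],
    [[0,0,0],0,0.03],
    [[0,0,0],0,0.03]
  ]
}}

```text
time_s: 22.3
position: [0.4337, -0.0427, 0.1732]
tool_rot: [[0.105, 0.994, -0.001], [0.994, -0.105, 0.001], [0.001, -0.001, -1.0]]
ft_force: [0.7, 0.5, -1.9]
grip_width: 0.0451
gripper_force: 41.5
```

Run:
```python
from h import *
to(.4341,-.0425,.0555)
```

```text
t 22.3 pos [ 0.4337 -0.0427  0.1732] yang -6.05 w 0.0451 gf 41.5 tool d [0.0002 0.0006 0.1177]
```

Converted, 0.03 m is 0.6, 0.015 m is 0.3.

Call:
{"name": "jog_arm", "arguments": {
  "moves": [
    [[0,0,0.6],0,0.03],
    [[0,0,0.6],0,0.03],
    [[0,0,0.6],0,0.03],
    [[0,0,0.3],0,0.03],
    [[0,0,0.14],0,0.03],
    [[0,0,0.1],0,0.03],
    [[0,0,0.01],0,0.03],
    [[0,0,0],0,0.03]
  ]
}}

```text
time_s: 23.1
position: [0.4344, -0.0427, 0.0568]
tool_rot: [[0.104, 0.995, 0.001], [0.995, -0.104, -0.0], [-0.0, 0.001, -1.0]]
ft_force: [-0.3, -0.3, -0.4]
grip_width: 0.0451
gripper_force: 41.5
```

Call:
{"name": "jog_arm", "arguments": {
  "moves": [
    [[0,0,0],0,0.06],
    [[0,0,0],0,0.07],
    [[0,0,0],0,0.08],
    [[0,0,0],0,0.08],
    [[0,0,-0.4],0,0.08],
    [[0,0,-0.8],0,0.08],
    [[0,0,-0.8],0,0.08],
    [[0,0,-0.4],0,0.08],
    [[0,0,0],0,0.08],
    [[0,0,0],0,0.08]
  ]
}}

```text
time_s: 24.1
position: [0.4337, -0.0426, 0.176]
tool_rot: [[0.104, 0.995, -0.0], [0.995, -0.104, 0.0], [0.0, -0.0, -1.0]]
ft_force: [0.4, 0.0, -0.4]
grip_width: 0.0798
gripper_force: 0.0
```

Call:
{"name": "jog_arm", "arguments": {
  "moves": [
    [[-0.8,0,0],0,0.08],
    [[-0.8,0,0],0,0.08],
    [[-0.8,0,0],0,0.08],
    [[-0.8,0,0],0,0.08],
    [[-0.8,0,0],0,0.08],
    [[-0.6,0,0],0,0.08],
    [[0,0,0],0,0.08],
    [[0,0,0],0,0.08]
  ]
}}

```text
time_s: 24.9
position: [0.4095, -0.2711, 0.1748]
tool_rot: [[0.105, 0.994, -0.002], [0.994, -0.105, 0.003], [0.002, -0.002, -1.0]]
ft_force: [-0.2, 0.4, -0.3]
grip_width: 0.08
gripper_force: 0.0
```

Run:
```python
from h import *
d=get_image("top");cv2.imwrite("pics/t2.png",d["pixels"][...,::-1])
P=pts(d);g=cv2.cvtColor(d["pixels"],cv2.COLOR_RGB2HSV)
m=((P[...,2]>.07)&(P[...,2]<.082)&(g[...,1]>90)).astype(np.uint8);m[:225]=0;m[310:]=0;m[:,:110]=0;m[:,310:]=0
m=cv2.morphologyEx(m,cv2.MORPH_OPEN,np.ones((3,3)))
k,l,s,c=cv2.connectedComponentsWithStats(m)
for i in range(1,k):
    if s[i,4]>150: print(c[i].round(1),s[i,4],ray(d,c[i],.076)[0].round(4),np.median(g[l==i],0),np.median(P[l==i][:,2]))
```

```text
[152.3 263.7] 549 [0.4648 0.1932 0.076 ] [115. 183. 201.] 0.07481199260495441
[197.8 269.5] 562 [0.4548 0.1126 0.076 ] [ 30. 148. 241.] 0.07486414071781147
[242.4 275.9] 548 [0.4439 0.0342 0.076 ] [  1. 190. 237.] 0.07481994205917929
[287.4 281.9] 519 [ 0.4337 -0.0444  0.076 ] [ 62. 137. 185.] 0.07490081779054193
```

View pics/t2.png

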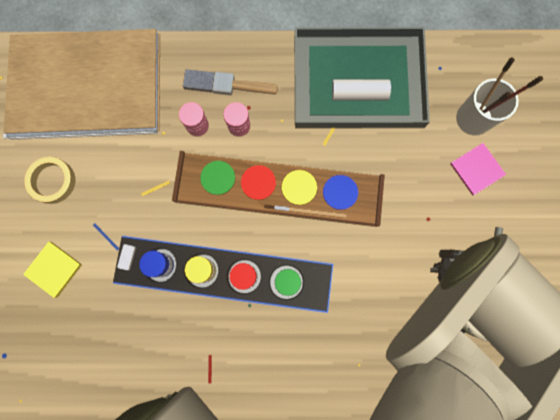

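The top view shows the tray holding blue (152,264), yellow (198,270), red (242,276) and green (287,282), the mirror of the coasters. All four sit within about 2 mm of the cutout centres, with lid tops at about z=0.075, and the arm is clear.

```bash
python3 -c "from rig import close_job;print(close_job())"
```

```text
the job is handed in; nothing more can be done
None
```

All four jars stand upright, fully down and released in the tray cutouts in reverse order (blue, yellow, red, green from the left), and the job was handed in at about 25 s; no verdict was shown.

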